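# Unlock the battery lid of the backup power unit

### The job

On the big dark-grey backup power unit on the printer desk (not the low off-white cable box with the same kind of lock), unlock the battery lid: first swing the flat keeper lever a full quarter turn, anticlockwise seen from above, so that its nose is out of the bolt's way, then slide the bolt all the way out of its staple, towards the keeper's pivot. Leave the keeper swung open and the bolt drawn back.

Things in the scene. Friction and masses are not known exactly. Their poses are not given: they have to be found in the camera images.
- keeper_post (a point): Centre of the upright round post (16 mm across, 32 mm tall) on the tail of the keeper lever, on the dark-grey power unit (fixed, 230 x 320 x 95 mm). Lever top 16 mm below, lid 29 mm below. z up; the lever's pivot (vertical) is 60 mm away along +y, its nose 60 mm farther on. Opening carries the post first along +x. The frame turns with the lever; keeper shut, it is parallel to bolt_knob's.
- keeper (a joint): Angle of the flat aluminium keeper lever (130 mm long), rad: 0 shut, nose within 3 mm of the bolt's knob; grows anticlockwise seen from above to a stop at 1.571. Light friction (1 N at the post), no spring: it stays where left. The off-white cable box (150 x 310 x 50 mm) with the same lock is a bystander.
- bolt_knob (a point): On the axis of the bolt's upright round steel knob (18 mm across); its top is 17 mm above this point, the bolt's flat bar 17 mm below, the lid 30 mm below. The bar runs from the knob along +y, under a guide bracket 34 mm away and a staple 74 mm away (17 mm high over the lid). z up; the bolt is drawn back along -y, towards the keeper's pivot.
- bolt (a joint): Travel of the bolt, m: 0 shot into its staple, grows as it is drawn back, stop at 0.042. Friction about 2 N, no spring. While the keeper is shut its nose stops the knob after 3 mm.

How it is judged:
By the outcome, as a careful person would: the job done as asked, in the order asked, and still so for the second after the job is handed in, with the robot touching nothing.
It also fails if it takes over 42 s, if anything falls off the work surface, if the arm or the gripper's body presses on something with over 40 N, if the wrist force passes 120 N, or if a joint passes its speed limit or range.

### The arm

A 7-joint arm with a two-finger parallel gripper is mounted at the origin on the work surface. World frame = base frame: x ahead of the robot, y to its left, z up, the work surface at z = 0. Lengths are in mm, angles in rad, forces in N, time in s.
With the tool pointing down it reaches from about 350 to 900 mm from the base axis. Payload 7.2 kg.
Tool frame: the origin (TCP) lies at the very end of the fingers, on their centre line; the grasp point (between the pads) lies 19 mm behind it; z points along the fingers, y is the line along which they close (so a half turn about z gives the same grasp; the last joint's range is limited). The gripper opens to 85 mm and grips with 20 to 120 N. Pads are 22 mm wide; open, the fingers measure 114 mm over their backs; the gripper's body (76 mm by 85 mm) begins 54 mm behind the grasp point. The pads swing forward as they close: fully open they stand 13 mm farther back than shut.
Start: joints at [-1.29, 0.411, -0.013, 1.596, 0.006, 1.134, -0.082], TCP at [213.616, 587.365, 193.697] pointing down, gripper open.
Joint ranges: [-2.95, 2.95], [-0.29, 1.99], [-1.47, 1.44], [0.14, 2.54], [-1.03, 4.17], [0.13, 1.85], [-2.86, 2.86]. Speed limits (rad/s): [2.39, 2.39, 3.01, 3.01, 3.14, 3.14, 3.14].

### API

Orientations are given as a 3x3 rotation matrix whose columns are the frame's x, y, z axes.
In Python, from workcell import env gives the robot as it stands.
- The arm moves only by the shell command python3 -m jog 'ROWS' [OPENING] [FORCE]. ROWS is JSON, a list that holds one entry, the list of rows, each a list of 6 numbers: the shift along the world's x, y, z in mm, then the turn, a rotation vector about the world's x, y, z in degrees. A call has 1 to 10 rows; each row is the pose to reach, as a shift and turn from the pose commanded when the call began; what a row does not reach only later rows make up. A row lasts 1/10 s, in which the tool goes at most 50 mm and 8.59 degrees, less where a joint would pass 70% of its speed; a pose out of reach is approached as far as the arm can. A call with a gripper value outside its range is refused whole. OPENING is the opening in per cent of the stroke, from 0 (shut) to 100 (fully open), set as the call begins (- or left out, the last holds). The fingers move at their own pace and stop on an object; FORCE is the grip in N (left out, the last holds). Time passes only in rows, so rows that repeat a pose let the fingers close. It gives the time, the measured TCP pose, the force, the opening and the grip force at its end, in the units of the state.
- env.get_state(): the state, without advancing time (a new reading comes with each control period).
- env.camera(name): name is "side" or "top"; returns a dict with "color" (480x640x3 uint8, red, green, blue), "intrinsics" (3x3 intrinsics, pixels), "k1" (the pictures are not rectified: a ray, as slopes to the right and down, at radius r is drawn at 1 + k1 r^2 times it, then the intrinsics apply), "cam_to_world" (4x4, takes a point from camera to world coordinates). Camera axes: x right, y down, z forward; pixel columns grow to the right and rows downward; lengths in mm; the calibration is good to about 2 mm. A picture is of the moment at which its call begins. There is no depth.
- env.hand_in(): hands the job in; it is judged then, once.
The state is a dict: "t": time; "qpos": joint angles; "joint_vel": joint speeds; "effort": joint torques, N m; "tool_pos": TCP position; "eef_rot": TCP orientation; "wrist_force": force on the tool from outside, world axes, zero at the start; "ft_torque": the same for the moment, N m; "width": finger opening in mm; "grasp_force": force on a finger pad.
Only numpy, scipy, OpenCV 4.12 (cv2) and the standard library are available. Lean on these libraries where they do the work, as an engineer would, in place of code of your own. Each camera call takes 0.05 s, during which the arm holds its last target. There are 200 camera calls.

## Working session

There is one attempt and no reset: what is moved stays moved. The work goes in short steps, Python scripts to look and compute and a shell command to move; the robot and the scene stay as the last step left them, time stands still between calls to the robot, and variables do not carry over. Pictures are saved under pics/ and viewed, at most 10 in all, crops included, and the job is handed in when it is done.

```bash
mkdir -p pics; ls
python3 - <<'E'
from workcell import env
import cv2,json
for n in("top","side"):
    c=env.camera(n); cv2.imwrite(f"pics/{n}0.png",c["color"][:,:,::-1])
    print(n,c["intrinsics"],c["k1"],c["cam_to_world"])
s=env.get_state();print(s["t"],s["eef_rot"],s["width"],s["tool_pos"])
E
```

```text
pics
top [[564.16680728   0.         319.49958719]
 [  0.         564.16680728 239.59091556]
 [  0.           0.           1.        ]] -0.15055487735331707 [[-9.94018938e-03 -9.92809920e-01  1.19288118e-01  4.20044465e+02]
 [-9.99885145e-01  1.12334308e-02  1.01738035e-02 -1.95166178e+01]
 [-1.14406679e-02 -1.19173287e-01 -9.92807554e-01  1.09988304e+03]
 [ 0.00000000e+00  0.00000000e+00  0.00000000e+00  1.00000000e+00]]
side [[545.03113814   0.         322.74814801]
 [  0.         545.03113814 238.57145148]
 [  0.           0.           1.        ]] -0.16559799002156173 [[ 8.35148183e-01 -3.69435224e-01  4.07486353e-01  7.89495216e+01]
 [-5.49743254e-01 -5.36946235e-01  6.39899286e-01 -7.31967404e+02]
 [-1.76030728e-02 -7.58423599e-01 -6.51524195e-01  8.51268674e+02]
 [ 0.00000000e+00  0.00000000e+00  0.00000000e+00  1.00000000e+00]]
0.1 [[-9.39791308e-01  3.41748625e-01 -4.17429288e-04]
 [ 3.41748872e-01  9.39790318e-01 -1.36643331e-03]
 [-7.46807014e-05 -1.42681814e-03 -9.99998979e-01]] 85.35388883627209 [213.46329321 586.90109518 192.93340093]
```

View pics/top0.png

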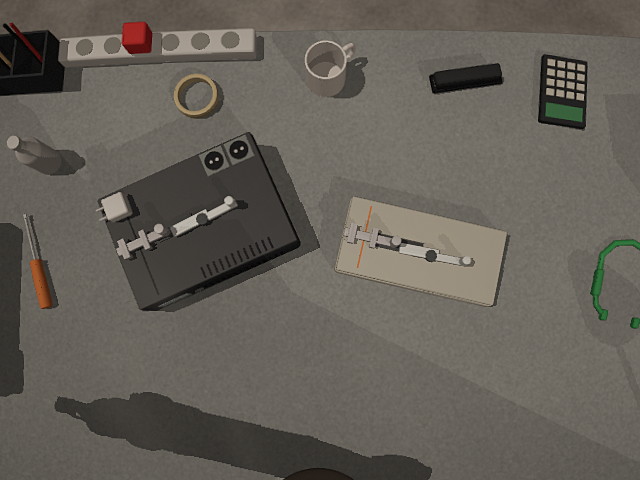

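View pics/side0.png

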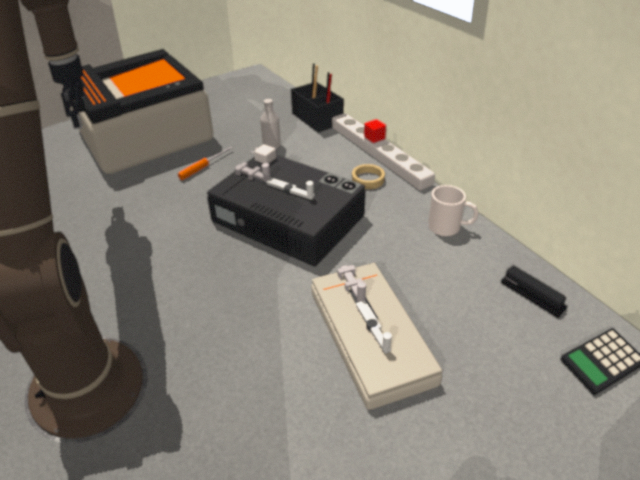

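The top view shows the dark unit with the keeper post near (231,202), the pivot at (202,218), the knob near (158,230) and a white plug at (117,206). I'll take an enlarged crop and cast rays.

```bash
cat > h.py <<'E'
from workcell import env
import cv2,numpy as np
def ray(c,u,v):
    K=c["intrinsics"];k=c["k1"];d=np.array([(u-K[0,2])/K[0,0],(v-K[1,2])/K[1,1]]);s=d.copy()
    for _ in range(20): s=d/(1+k*(s@s))
    M=c["cam_to_world"];return M[:3,3],M[:3,:3]@np.array([*s,1])
def onz(c,u,v,z):
    o,d=ray(c,u,v);return o+d*(z-o[2])/d[2]
def proj(c,p):
    M=c["cam_to_world"];q=M[:3,:3].T@(np.array(p)-M[:3,3]);s=q[:2]/q[2];s=s*(1+c["k1"]*(s@s));K=c["intrinsics"]
    return K[0,0]*s[0]+K[0,2],K[1,1]*s[1]+K[1,2]
E
python3 - <<'E'
from h import *
t=env.camera("top");s=env.camera("side")
a=cv2.resize(t["color"][180:270,90:250],None,fx=5,fy=5,interpolation=2)
b=cv2.resize(s["color"][130:220,210:330],None,fx=5,fy=5,interpolation=2)
cv2.imwrite("pics/t1.png",a[:,:,::-1]);cv2.imwrite("pics/s1.png",b[:,:,::-1])
for n,u,v,z in(("post",231,202,140),("pivot",202,218,112),("knob",158,230,142),("staple",124,248,112)):
    p=onz(t,u,v,z);print(n,p,np.hypot(*p[:2]),proj(s,p))
E
```

```text
post [602.93362972 143.51887243 140.        ] 619.7794999730518 (np.float64(309.0414110330567), np.float64(183.9410109557158))
pivot [580.00891901 200.3666143  112.        ] 613.6425068879885 (np.float64(288.3695577388204), np.float64(185.546834226282))
knob [555.14133819 271.39915047 142.        ] 617.9315530427498 (np.float64(263.6747597146695), np.float64(164.73916549620733))
staple [527.46830439 342.97103581 112.        ] 629.1676593252157 (np.float64(241.34253450871287), np.float64(165.63003326504273))
```

View pics/t1.png

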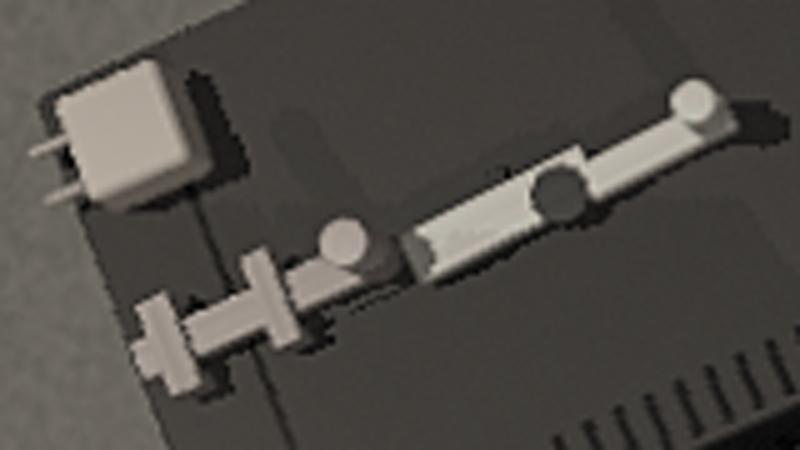

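View pics/s1.png

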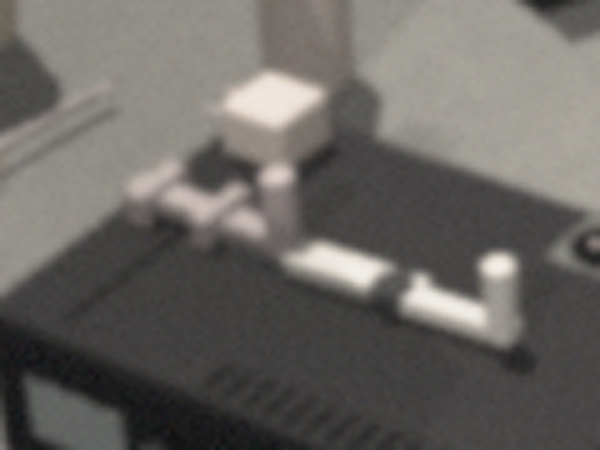

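Run:
```python
from h import *
t=env.camera("top");s=env.camera("side")
def tri(a,b):
    (o,d),(p,e)=ray(t,*a),ray(s,*b);d/=np.linalg.norm(d);e/=np.linalg.norm(e)
    k=np.linalg.lstsq(np.c_[d,-e],p-o,rcond=None)[0];x,y=o+d*k[0],p+e*k[1];return (x+y)/2,np.linalg.norm(x-y)
P=onz(t,228.2,199.8,140);B=onz(t,158.4,228.2,142);V=onz(t,201.6,218.6,113);S=onz(t,123.1,248.3,112)
print(P,B,V,S);print(tri((228.2,199.8),(309.4,183)),tri((158.4,228.2),(265.2,164.2)))
for a,b in((P,V),(P,B),(V,B),(B,S)): d=(b-a)[:2];print(np.linalg.norm(d),np.degrees(np.arctan2(-d[0],d[1])))
print(env.get_state()["tool_pos"])
```

```text
[606.90224816 148.4846372  140.        ] [558.2984386  270.76519496 142.        ] [578.77192658 200.85107557 113.        ] [526.94066123 344.64759954 112.        ]
(array([607.27427346, 148.89276554, 137.81594977]), np.float64(0.11766428620194287)) (array([558.47111888, 270.39192607, 142.78009273]), np.float64(0.6328125900509075))
59.4437453322574 28.243903130043325
131.5859609107018 21.67672343794307
72.85017364666805 16.32201876223016
80.2615718038082 22.997737724137092
[213.56961724 587.22940171 193.43507269]
```

Run:
```python
from h import *
t=env.camera("top");w=lambda x,y,z:onz(t,90+(x+.5)/5-.5,180+(y+.5)/5-.5,z)
ang=lambda a,b:np.degrees(np.arctan2(-(b-a)[0],(b-a)[1]))
E=[("tail low",(735,130),(605,200),108),("wide up",(580,148),(415,235),108),("wide low",(595,202),(430,283),108),("brackets",(270,298),(168,343),112),("bar up",(290,272),(185,322),108)]
for n,a,b,z in E:print(n,ang(w(*a,z),w(*b,z)))
a,b=[onz(t,*p,95) for p in((98,200),(250,132))];print("lid",ang(b,a),np.linalg.norm(a-b))
g=cv2.cvtColor(t["color"],cv2.COLOR_RGB2GRAY)
m=((g>105)*255).astype(np.uint8)[180:270,90:250]
n,l,st,c=cv2.connectedComponentsWithStats(m)
for i in range(1,n):
    if st[i,4]>40:
        q=np.argwhere(l==i)[:,::-1]; r=cv2.minAreaRect(q.astype(np.float32)); bx=cv2.boxPoints(r)
        print(st[i],[w(x*5+2,y*5+2,108).round(1)[:2].tolist() for x,y in bx])
# brightness-fit hub: darkest blob between lever parts
q=np.argwhere(g[205:230,190:215]<50);print("dark",len(q))
```

```text
tail low 27.895869648124375
wide up 27.236052175573807
wide low 25.5536516773641
brackets 22.87951397373932
bar up 24.561479503476008
lid 23.34955686804651 311.04682864063983
[  5  12  33  29 523] [[612.4, 410.9], [633.0, 355.5], [594.2, 338.1], [573.5, 393.1]]
[ 83  16  61  40 539] [[566.2, 259.0], [623.4, 150.2], [603.3, 139.4], [546.3, 247.8]]
[ 57  44  16  18 165] [[559.9, 308.6], [574.5, 278.4], [553.2, 267.1], [538.7, 297.1]]
[ 26  50  34  29 396] [[538.8, 366.4], [562.1, 311.2], [529.1, 295.3], [505.7, 350.1]]
dark 88
```

```bash
python3 -m jog '[[[30,-33,20,0,0,0],[60,-67,30,0,0,0],[90,-100,30,0,0,0],[120,-134,30,0,0,0],[150,-167,30,0,0,0],[180,-200,30,0,0,0],[210,-234,30,0,0,0],[240,-267,30,0,0,0],[270,-301,30,0,0,0],[300,-334,30,0,0,0]]]' 60 20
python3 -m jog '[[[30,-33,0,0,0,0],[60,-67,0,0,0,0],[93,-104,-10,0,0,0],[93,-104,-30,0,0,0],[93,-104,-30,0,0,0]]]'
python3 - <<'E'
from h import *
s=env.get_state();print(s["tool_pos"],s["eef_rot"][:,1] if hasattr(s["eef_rot"],"shape") else s["eef_rot"],s["width"],s["wrist_force"])
a=env.camera("side")["color"][100:230,180:350];cv2.imwrite("pics/s2.png",cv2.resize(a,None,fx=4,fy=4)[:,:,::-1])
E
```

```text
t: 1.35
tool_pos: [514.7, 251.8, 224.0]
eef_rot: [[-0.94, 0.342, 0.0], [0.342, 0.94, 0.0], [-0.0, 0.001, -1.0]]
wrist_force: [0.7, 0.7, -0.4]
width: 51.0
grasp_force: 0.0
t: 1.85
tool_pos: [605.7, 147.3, 191.0]
eef_rot: [[-0.939, 0.345, -0.004], [0.345, 0.939, -0.002], [0.003, -0.003, -1.0]]
wrist_force: [-0.4, 0.0, -0.2]
width: 51.3
grasp_force: 0.0
[605.67236757 147.31605767 190.95892148] [ 0.34461082  0.93874031 -0.00316514] 51.296410032579345 [-0.4011821   0.00471174 -0.20855125]
```

View pics/s2.png

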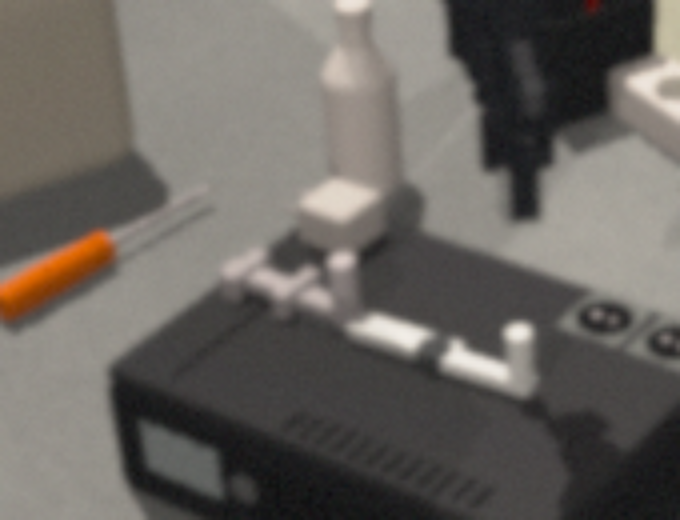

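The fingers (at about (525,215) in the crop) stand straight above the post (518,330), so I'll go down and close.

```bash
python3 -m jog '[[[0,0,-30,0,0,0],[0,0,-60,0,0,0],[0,0,-76,0,0,0],[0,0,-76,0,0,0],[0,0,-76,0,0,0]]]'
python3 -m jog '[[[0,0,0,0,0,0],[0,0,0,0,0,0],[0,0,0,0,0,0],[0,0,0,0,0,0],[0,0,0,0,0,0],[0,0,0,0,0,0],[0,0,0,0,0,0]]]' 0 25
```

```text
t: 2.4
tool_pos: [606.7, 150.9, 119.0]
eef_rot: [[-0.94, 0.34, 0.001], [0.34, 0.94, 0.001], [-0.001, 0.001, -1.0]]
wrist_force: [-0.1, -1.1, 0.6]
width: 51.0
grasp_force: 0.0
t: 3.1
tool_pos: [606.6, 149.3, 117.6]
eef_rot: [[-0.94, 0.342, -0.0], [0.342, 0.94, -0.0], [0.0, -0.0, -1.0]]
wrist_force: [0.5, 0.1, -0.4]
width: -0.1
grasp_force: 0.0
```

The fingers shut on nothing, so I'll look.

Run:
```python
from h import *
t=env.camera("top");s=env.camera("side")
a=cv2.resize(s["color"][130:220,230:350],(600,450));b=cv2.resize(t["color"][170:270,150:260],(495,450))
cv2.imwrite("pics/c3.png",cv2.resize(np.hstack([a,b]),(800,329))[:,:,::-1])
p=env.get_state()["tool_pos"];print(p,proj(t,p),proj(s,p))
```

```text
[606.58635702 149.32331426 117.6265683 ] (np.float64(229.8796683749698), np.float64(202.35432884956867)) (np.float64(309.3619053685295), np.float64(190.19465294432055))
```

View pics/c3.png

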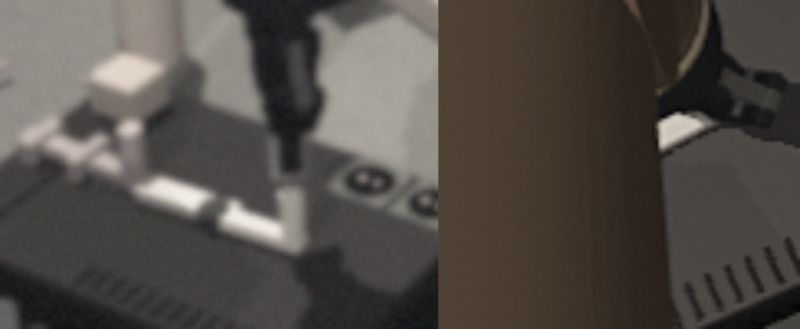

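Run:
```python
from h import *
s=env.camera("side");o=cv2.imread("pics/side0.png",0);g=cv2.cvtColor(s["color"],cv2.COLOR_RGB2GRAY)
for v in range(170,204,2):print(v,g[v,296:324:2],o[v,296:324:2])
a=cv2.resize(s["color"][155:215,270:350],(800,600),interpolation=cv2.INTER_CUBIC);cv2.imwrite("pics/c4.png",a[:,:,::-1])
```

```text
170 [ 71  70  71  78 102  72  31  36  64  77  75  83 105 124] [ 70  64  68  71  70  69  69  70  69  71  74  85 104 122]
172 [ 72  69  70  77 101  68  34  35  58  79  71  69  71  70] [69 68 68 69 71 70 71 70 69 70 70 70 69 70]
174 [ 72  70  70  77 103  76  30  32  61  78  70  69  69  67] [71 69 70 70 69 69 68 69 70 69 69 72 65 67]
176 [ 70  70  67  72 103  82  43  42  66  77  70  64  66  73] [68 69 71 68 67 65 67 70 69 69 66 67 70 81]
178 [ 69  72  70  71  96 100  87  78  83  76  72  67  76 103] [ 67  71  67  68  71  72  69  71  69  69  69  66  83 113]
180 [ 71  71  72  71  73  81  93  96  80  70  70  75 102 120] [ 68  71  72  73  71  87 130 141 101  73  69  77 112 132]
182 [ 70  69  72  73  77 138 143 139 114  77  70  72  85 109] [ 72  72  72  72  75 160 229 231 179  85  67  73  92 116]
184 [ 84  70  69  71  77 137 153 152 127  81  70  68  65  74] [ 85  72  71  69  77 153 221 220 166  85  68  67  66  73]
186 [131  79  73  72  73 113 151 149 126  80  66  66  66  66] [130  77  70  72  73 116 157 159 126  78  67  63  65  69]
188 [216 172 130  91  81 115 149 151 126  80  66  64  67  70] [213 174 133  93  76 112 147 149 124  80  66  62  68  67]
190 [235 236 230 214 175 148 151 150 125  78  64  65  69  71] [235 234 228 214 172 148 151 153 126  77  65  65  69  68]
192 [190 213 227 235 234 210 160 150 125  78  65  69  72  71] [187 210 226 233 234 210 157 150 125  81  68  67  68  72]
194 [118 141 163 186 210 206 161 149 132  94  67  70  71  72] [116 140 161 182 209 205 163 147 133  99  67  67  71  70]
196 [ 60  69  93 114 139 153 151 149 131  89  72  74  68  67] [ 54  68  92 113 139 151 149 149 129  88  69  70  70  72]
198 [ 66  66  63  56  68  92 112 127 102  63  55  54  45  51] [ 68  69  62  62  69  89 112 127 100  67  70  71  70  69]
200 [66 69 70 71 69 64 59 60 50 42 41 40 40 40] [64 67 69 70 68 63 57 58 52 46 64 72 70 69]
202 [64 66 69 71 73 70 68 51 42 39 42 39 43 40] [63 63 68 69 71 69 67 52 43 43 52 69 72 70]
```

View pics/c4.png

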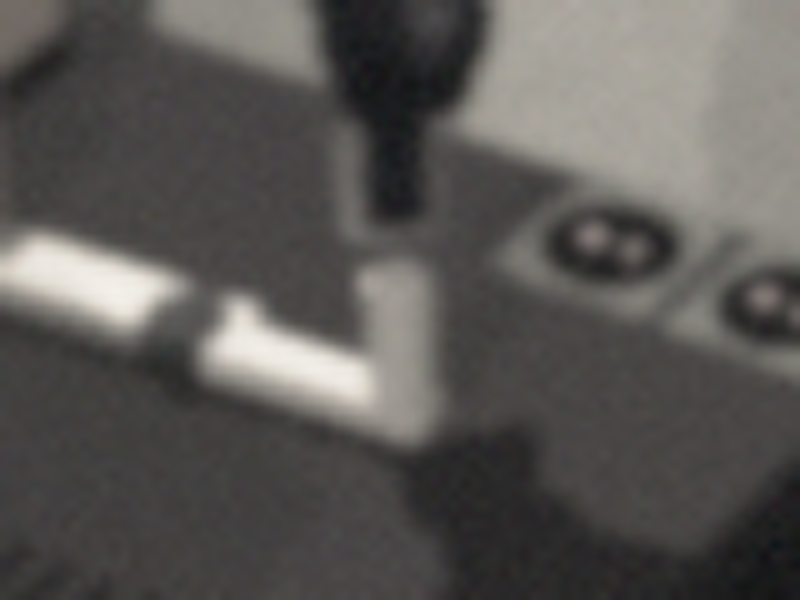

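Run:
```python
from h import *
s=env.camera("side")
print([proj(s,p) for p in((213.5,587,193.4),(605.7,147.3,191),(606.6,149.3,117.6))])
for p in ((308,179.5),):
    print(onz(s,*p,117.6),onz(s,*p,146),onz(s,*p,130))
o=cv2.imread("pics/side0.png",0);print(o[100:134:2,60:96:2])
st=env.get_state();print(st["tool_pos"],st["qpos"],st["width"])
```

```text
[(np.float64(85.8657358139574), np.float64(136.5199107844725)), (np.float64(308.4254625563029), np.float64(163.90448467661793)), (np.float64(309.3726649643983), np.float64(190.20688229405312))]
[627.2099437  188.05513235 117.6       ] [605.98701769 152.4414542  146.        ] [617.94359572 172.50549823 130.        ]
[[107  74  28  42  39  30  27  41  27  27  26  26  46  42  47  81 100  67]
 [105  86  31  26  27  27  24  32  29  25  26  21  40  49  46  53  93  91]
 [112  98  36  24  25  31  24  31  25  30  23  21  31  48  45  46  66  78]
 [108 104  54  30  23  50  48  22  28  17  22  22  30  41  45  42  50  47]
 [109 108  70  25  33  76  74  27  26  25  26  17  24  42  42  46  42  41]
 [108 107  83  27  27  58  62  30  22  24  24  37  32  32  37  39  34  37]
 [110 109  94  43  28  32  28  29  24  50  91 122 105  42  29  29  26  27]
 [112 109 103  60  36  25  25  28  38  73 116 147 153  86  27  26  28  25]
 [108 112 108  88  67  57  29  31  42  85 105 133 155 136  56  27  23  25]
 [109 111 110 109 110  98  39  24  35  76  92 115 145 159 106  35  20  25]
 [112 113 115 119 128 122  66  30  27  56  90 103 126 156 143  72  25  21]
 [128 129 134 138 141 139  92  33  29  49  83  98 113 140 160 126  55  34]
 [140 143 140 141 141 142 109  43  31  36  76  91 105 124 152 152 102  91]
 [141 142 140 139 140 142 123  61  38  45  77  98 101 108 133 152 121 113]
 [139 140 142 141 141 138 134 103  97  96  95  95  97 105 118 139 132 115]
 [140 140 142 139 140 140 142 141 139 129 104  98 101 102 105 123 124 115]
 [142 142 142 140 137 139 140 142 143 130  95  96 100 103 104 108 115 116]]
[606.59163123 149.33783029 117.63249349] [-0.48032318  0.48486403  0.2244763   1.69157588 -0.1253358   0.97931332
  1.01109512] 0.05371413263504276
```

The post (top at (309,183)) hasn't moved. The shut tips end at (308,179.5), and that ray meets the tool's xy at z≈146. So the real fingertips are about 28 mm higher than reported, above the post. I'll open, lower in steps and watch the force.

```bash
python3 -m jog '[[[0,0,0,0,0,0],[0,0,0,0,0,0],[0,0,0,0,0,0],[0,0,0,0,0,0],[0,0,0,0,0,0]]]' 60 25
python3 -m jog '[[[0,0,-8,0,0,0],[0,0,-16,0,0,0],[0,0,-16,0,0,0],[0,0,-16,0,0,0]]]'
python3 -m jog '[[[0,0,0,0,0,0],[0,0,0,0,0,0],[0,0,0,0,0,0],[0,0,0,0,0,0],[0,0,0,0,0,0],[0,0,0,0,0,0]]]' 0 25
```

```text
t: 3.8
tool_pos: [606.6, 149.4, 117.7]
eef_rot: [[-0.94, 0.342, -0.0], [0.342, 0.94, 0.0], [0.0, -0.0, -1.0]]
wrist_force: [0.2, 0.3, 0.2]
width: 50.9
grasp_force: 0.0
t: 4.2
tool_pos: [606.3, 149.2, 101.1]
eef_rot: [[-0.94, 0.342, -0.001], [0.342, 0.94, -0.0], [0.001, -0.001, -1.0]]
wrist_force: [0.2, -0.1, 0.5]
width: 51.2
grasp_force: 0.0
t: 4.8
tool_pos: [607.3, 149.4, 102.4]
eef_rot: [[-0.94, 0.342, 0.002], [0.342, 0.94, 0.0], [-0.001, 0.001, -1.0]]
wrist_force: [1.0, -0.0, 6.1]
width: 0.0
grasp_force: 2.8
```

Closing now pressed on something with Fz 6 N, so the tips are landing on top of the post (z 140), and the offset is about 37 mm. I'll go lower.

```bash
python3 -m jog '[[[0,0,5,0,0,0],[0,0,5,0,0,0],[0,0,5,0,0,0],[0,0,5,0,0,0],[0,0,5,0,0,0]]]' 60 25
python3 -m jog '[[[0,0,-8,0,0,0],[0,0,-16,0,0,0],[0,0,-23,0,0,0],[0,0,-23,0,0,0]]]'
python3 -m jog '[[[0,0,0,0,0,0],[0,0,0,0,0,0],[0,0,0,0,0,0],[0,0,0,0,0,0],[0,0,0,0,0,0],[0,0,0,0,0,0]]]' 0 25
```

```text
t: 5.3
tool_pos: [606.3, 149.3, 106.4]
eef_rot: [[-0.94, 0.342, -0.001], [0.342, 0.94, -0.0], [0.001, -0.0, -1.0]]
wrist_force: [0.3, -0.5, -0.2]
width: 51.5
grasp_force: 0.0
t: 5.7
tool_pos: [605.6, 149.1, 82.0]
eef_rot: [[-0.94, 0.342, -0.003], [0.342, 0.94, -0.001], [0.002, -0.002, -1.0]]
wrist_force: [-0.3, -0.1, 0.5]
width: 51.4
grasp_force: 0.0
t: 6.3
tool_pos: [606.9, 149.3, 84.0]
eef_rot: [[-0.94, 0.342, 0.001], [0.342, 0.94, 0.0], [-0.001, 0.0, -1.0]]
wrist_force: [-0.0, -0.5, 2.4]
width: 14.9
grasp_force: 25.3
```

Gripped: 15 mm wide at 25 N. Now the first half of the arc.

```bash
python3 -m jog '[[[6.7,3.9,0,0,0,0],[12.9,8.6,0,0,0,0],[18.4,14.2,0,0,0,0],[23.1,20.3,0,0,0,0],[26.9,27.1,0,0,0,0],[29.9,34.3,0,0,0,0],[29.9,34.3,0,0,0,0],[29.9,34.3,0,0,0,0]]]'
```

```text
t: 7.1
tool_pos: [641.1, 182.3, 84.4]
eef_rot: [[-0.939, 0.343, 0.008], [0.343, 0.939, -0.001], [-0.008, 0.002, -1.0]]
wrist_force: [11.4, -3.3, -2.3]
width: 14.8
grasp_force: 25.0
```

The +x force on the tool and the 4 mm drift put the pivot at about (585,204.5), so I'll correct the second half of the arc.

```bash
python3 -m jog '[[[6,5,0,0,0,0],[7.6,10.6,0,0,0,0],[8.3,16,0,0,0,0],[8.5,21,0,0,0,0],[7.6,31.4,0,0,0,0],[4.9,41.5,0,0,0,0],[3,46,0,0,0,0],[3,46,0,0,0,0],[3,46,0,0,0,0]]]'
```

```text
t: 8.0
tool_pos: [643.1, 224.1, 84.3]
eef_rot: [[-0.938, 0.345, 0.005], [0.345, 0.938, -0.006], [-0.007, -0.004, -1.0]]
wrist_force: [7.5, -13.5, 2.3]
width: 14.8
grasp_force: 25.5
```

```bash
python3 -m jog '[[[1,3,0,0,0,0],[1,6,0,0,0,0],[1,6,0,0,0,0],[1,6,0,0,0,0]]]'
```

```text
t: 8.4
tool_pos: [643.1, 224.1, 83.9]
eef_rot: [[-0.937, 0.349, 0.001], [0.348, 0.937, -0.012], [-0.006, -0.011, -1.0]]
wrist_force: [1.7, -24.7, 7.8]
width: 14.8
grasp_force: 26.3
```

The post is hard against its stop: an extra push doesn't move it, and the 83 mm chord is close to the 84.9 mm of a quarter turn. I'll relax, release and rise.

```bash
python3 -m jog '[[[1,-6,0,0,0,0],[2.5,-11,0,0,0,0],[2.5,-11,0,0,0,0]]]'
python3 -m jog '[[[0,0,0,0,0,0],[0,0,0,0,0,0],[0,0,0,0,0,0],[0,0,0,0,0,0],[0,0,25,0,0,0],[0,0,55,0,0,0],[0,0,80,0,0,0],[0,0,80,0,0,0]]]' 60 25
python3 -m jog '[[[-14,8,0,0,0,-8],[-28,16,0,0,0,-16],[-42,23,0,0,0,-24],[-56,31,0,0,0,-32],[-70,39,0,0,0,-40],[-84.6,46.3,0,0,0,-48],[-84.6,46.3,0,0,0,-48],[-84.6,46.3,0,0,0,-48]]]'
python3 - <<'E'
from h import *
s=env.camera("side");t=env.camera("top")
a=cv2.resize(s["color"][110:215,210:350],(560,420));b=cv2.resize(t["color"][170:275,100:255],(620,420))
cv2.imwrite("pics/c5.png",cv2.resize(np.hstack([a,b]),(800,285))[:,:,::-1])
E
```

```text
t: 8.7
tool_pos: [643.1, 224.1, 84.0]
eef_rot: [[-0.939, 0.343, -0.0], [0.343, 0.939, -0.0], [0.0, -0.0, -1.0]]
wrist_force: [-1.6, -5.0, 5.7]
width: 14.9
grasp_force: 25.9
t: 9.5
tool_pos: [645.2, 225.7, 168.0]
eef_rot: [[-0.94, 0.342, 0.006], [0.342, 0.94, 0.003], [-0.005, 0.005, -1.0]]
wrist_force: [0.3, 0.2, 0.4]
width: 50.9
grasp_force: 0.0
t: 10.3
tool_pos: [558.4, 271.2, 163.4]
eef_rot: [[-0.379, 0.925, 0.0], [0.925, 0.379, -0.0], [-0.0, -0.0, -1.0]]
wrist_force: [-0.5, -0.1, -0.0]
width: 51.1
grasp_force: 0.0
```

View pics/c5.png

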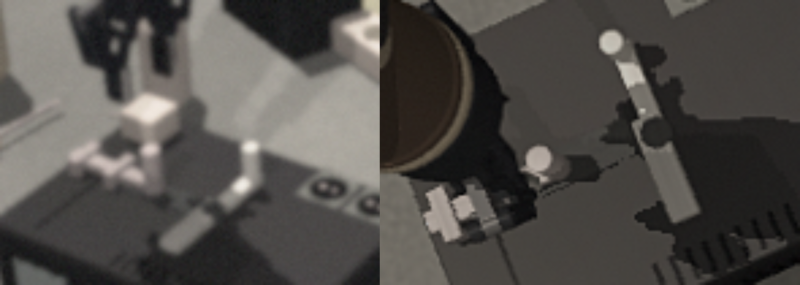

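The lever now stands a quarter turn open (post at (610,42) in the right crop, nose at (683,215)), and the knob is free at (540,158). I'll go down on the knob.

```bash
python3 -m jog '[[[0,0,-25,0,0,0],[0,0,-50,0,0,0],[0,0,-70,0,0,0],[0,0,-80,0,0,0],[0,0,-80,0,0,0],[0,0,-80,0,0,0]]]'
python3 -m jog '[[[0,0,0,0,0,0],[0,0,0,0,0,0],[0,0,0,0,0,0],[0,0,0,0,0,0],[0,0,0,0,0,0],[0,0,0,0,0,0]]]' 0 40
```

```text
t: 11.0
tool_pos: [559.2, 270.7, 84.3]
eef_rot: [[-0.375, 0.927, 0.001], [0.927, 0.375, 0.0], [-0.0, 0.001, -1.0]]
wrist_force: [0.4, -0.3, 0.8]
width: 51.5
grasp_force: 0.0
t: 11.6
tool_pos: [560.0, 271.7, 84.9]
eef_rot: [[-0.375, 0.927, 0.003], [0.927, 0.375, 0.002], [0.0, 0.004, -1.0]]
wrist_force: [5.0, 1.8, 6.2]
width: 16.4
grasp_force: 39.8
```

```bash
python3 -m jog '[[[3,-7.4,0,0,0,0],[6,-14.8,0,0,0,0],[9,-22.2,0,0,0,0],[12,-29.7,0,0,0,0],[15,-37,0,0,0,0],[16.5,-40.8,0,0,0,0],[18,-44.5,0,0,0,0],[18,-44.5,0,0,0,0],[18,-44.5,0,0,0,0]]]'
```

```text
t: 12.5
tool_pos: [576.8, 233.2, 85.0]
eef_rot: [[-0.379, 0.926, 0.003], [0.926, 0.379, 0.008], [0.006, 0.005, -1.0]]
wrist_force: [2.6, 14.2, 4.7]
width: 16.3
grasp_force: 39.7
```

It travelled 42.0 mm and is held with 14 N at the stop. I'll relax, release, rise and check.

```bash
python3 -m jog '[[[1,-3,0,0,0,0],[1,-3,0,0,0,0],[0.3,-0.5,0,0,0,0],[-1.5,4,0,0,0,0],[-1.5,4,0,0,0,0]]]'
python3 -m jog '[[[0,0,0,0,0,0],[0,0,0,0,0,0],[0,0,0,0,0,0],[0,0,0,0,0,0],[0,0,25,0,0,0],[0,0,60,0,0,0],[0,0,100,0,0,0],[0,0,130,0,0,0],[0,0,130,0,0,0]]]' 60 25
python3 -m jog '[[[-30,30,0,0,0,0],[-60,60,0,0,0,0],[-90,90,0,0,0,0],[-120,120,0,0,0,0],[-150,150,0,0,0,0],[-150,180,0,0,0,0],[-150,220,0,0,0,0],[-150,220,0,0,0,0],[-150,220,0,0,0,0],[-150,220,0,0,0,0]]]'
python3 - <<'E'
from h import *
s=env.camera("side");t=env.camera("top")
a=cv2.resize(s["color"][110:215,210:350],(560,420));b=cv2.resize(t["color"][170:275,100:255],(620,420))
cv2.imwrite("pics/c6.png",cv2.resize(np.hstack([a,b]),(800,285))[:,:,::-1])
E
```

```text
t: 13.0
tool_pos: [576.7, 233.2, 84.9]
eef_rot: [[-0.377, 0.926, 0.004], [0.926, 0.377, 0.003], [0.001, 0.005, -1.0]]
wrist_force: [5.9, 4.8, 3.8]
width: 16.5
grasp_force: 39.6
t: 13.9
tool_pos: [577.1, 230.8, 218.4]
eef_rot: [[-0.374, 0.927, 0.006], [0.927, 0.374, 0.003], [0.001, 0.007, -1.0]]
wrist_force: [1.3, -0.1, -0.4]
width: 51.0
grasp_force: 0.0
t: 14.9
tool_pos: [425.3, 448.8, 213.0]
eef_rot: [[-0.373, 0.928, -0.0], [0.928, 0.373, -0.002], [-0.001, -0.001, -1.0]]
wrist_force: [-1.4, -0.5, 0.6]
width: 51.3
grasp_force: 0.0
```

View pics/c6.png

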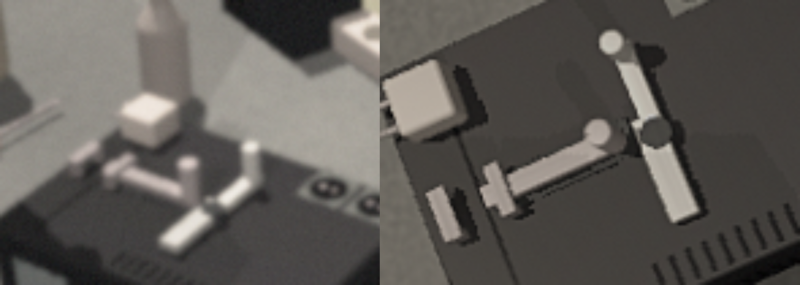

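The bolt is clear of its staple at (447,213), with the knob drawn back to (598,132). The keeper is still open and the robot is clear.

```bash
python3 -c "
from workcell import env
print(env.hand_in())"
```

```text
the job is handed in; nothing more can be done
None
```

The battery lid on the dark-grey unit is unlocked: the keeper is swung to its quarter-turn stop, then the bolt is drawn back its full 42 mm and clear of its staple, and the job was handed in at about 15 s with the robot touching nothing.

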